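# Hook a parts carrier out of a narrow rinse tank

## Robot

A 7-joint arm with a two-finger parallel gripper is mounted at the origin on the work surface. World frame = base frame: x ahead of the robot, y to its left, z up, the work surface at z = 0. Lengths are in m, angles in rad, forces in N, time in s.
With the tool pointing down it reaches from about 0.425 to 0.925 m from the base axis. Payload 6.8 kg.
Tool frame: the origin (TCP) lies between the finger pads; the fingertips stand 25 mm ahead of it and the grasp point (between the pads) lies 6 mm ahead of it; z points along the fingers, y is the direction in which the jaws open and shut (so a half turn about z gives the same grasp; the last joint's range is limited). The gripper opens to 85 mm and grips with 20 to 120 N. Pads are 22 mm wide; open, the fingers measure 114 mm over their backs; the gripper's body (76 mm by 85 mm) begins 54 mm behind the grasp point. The pads swing forward as they close: fully open they stand 13 mm farther back than shut.
Start: joints at [1.009, 0.477, 0.022, 1.555, -0.011, 1.109, -0.083], TCP at [0.296, -0.607, 0.256] pointing down, gripper open.
Joint ranges: [-2.96, 2.96], [-0.34, 2.1], [-1.41, 1.46], [0.24, 2.44], [-1.37, 4.51], [0.17, 1.92], [-2.96, 2.96]. Speed limits (rad/s): [2.39, 2.39, 3.14, 3.14, 3.14, 3.14, 3.14].

## Interface

Orientations are given as a unit quaternion [x, y, z, w].
In Python, from station import observe, vision, ticket gives the robot as it stands.
- The arm moves only by the tool drive_tool, never from a script. Its argument "plan" is text: rows parted by semicolons, each of 7 numbers parted by spaces: the shift along the tool's x, y, z normalised to -1 to 1, where 1 is 120 mm, then the turn, a rotation vector about the tool's x, y, z normalised to -1 to 1, where 1 is pi/2 rad, then the opening in per cent of the stroke, from 0 (shut) to 100 (fully open). A call has 1 to 5 rows; each row shifts and turns the pose as measured when the row begins, along the tool's axes as they then stand; what a row does not reach is not made up. A row lasts 1/8 s, in which the tool goes at most 62.5 mm and 10.7 degrees, less where a joint would pass 70% of its speed; a pose out of reach is approached as far as the arm can. A call with a number of a shift or a turn outside -1 to 1 is refused whole. A call with a gripper value outside its range is refused whole. The fingers move at their own pace and stop on an object; "grip_force" is the grip in N (left out, the last holds). Time passes only in rows, so rows that do not move let the fingers close. It gives the time, the measured TCP pose, the force and the opening at its end, in the units of the state.
- observe(): the state, without advancing time (a new reading comes with each control period).
- vision.read_camera(name): name is "scene" or "top" or "wrist"; returns the picture (480x640x3 uint8, red, green, blue); there is no depth.
- vision.calibration(name): a dict with "camera_matrix" (3x3 intrinsics, pixels), "extrinsics" (4x4, takes a point from world to camera coordinates); the wrist camera has in their place "tool_from_camera" (4x4, takes a point from camera to tool coordinates, whose origin is the TCP and whose axes are the flange's). Camera axes: x right, y up, looking along -z (the intrinsics and any distortion apply to the point x, -y, -z); pixel columns grow to the right and rows downward; lengths in m; the calibration is good to about 2 mm. A picture is of the moment at which its call begins: read the wrist's pose just before it. calibration takes no time and is no camera call.
- ticket.job_done(): hands the job in, once; it reports no verdict.
The state is a dict: "time": time; "joint_pos": joint angles; "joint_velocities": joint speeds; "effort": joint torques, N m; "eef_pos": TCP position; "ee_rot": TCP orientation; "force": force on the tool from outside, world axes, zero at the start; "torque": the same for the moment, N m; "opening": opening from 0.0 (shut) to 1.0 (fully open).
Only numpy, scipy, OpenCV 4.12 (cv2) and the standard library are available. Lean on these libraries where they do the work, as an engineer would, in place of code of your own. Each camera call takes 0.05 s, during which the arm holds its last target. There are 200 camera calls.

## Task

Take the red-handled hook rod from its fork, catch the yellow bail of the parts carrier down in the narrow steel tank and, pulling only gently, slide it along under the blue keeper lips until you feel the gap where it comes up and out. Set the carrier down gently and upright in the green drain tray, then hang the rod back in its fork. Touch the carrier with the hook only, and leave the other things on the bench alone.

Things in the scene. Friction and masses are not known exactly. Their poses are not given: they have to be found in the camera images.
- tank: Fixed narrow steel rinse tank, dry, open top. Outside 86 (its x) x 170 (its y) x 135 high, walls 5, inside 76 x 160; origin at the centre of its underside, z up. Along both long inside walls runs an aluminium ledge 12 wide, its top 48 above the origin, and above it a blue keeper lip (see keeper_mid). Free width between the two ledges, and between the two lips: 52.
- tank_mouth (a point): Centre of the tank's mouth, 135 above its origin; axes as the tank's.
- keeper_mid (a point): Middle of the tank, level with the undersides of the blue lips (62 above the tank's origin; lips 12 wide, 4 thick). The lips on both walls have one gap, 24 long, opposite each other. The gap's middle is 28 to 48 from this point along the tank's y, towards the +y OR the -y end; this differs every time and is not measured: find it by feel, or by eye from above.
- carrier: Loose parts carrier, 0.15 to 0.31 kg: grey open basket 40 (x) x 44 (y) x 22 high holding brass bushings, cross bar and yellow bail above. Origin at the centre of the basket's underside, z up. At first it hangs in the tank, x across it, origin 22 above the tank's and within 10 of its middle. The bail bends if the rod pulls or pushes on the carrier with more than 25 N.
- bar_mid (a point): Middle of the carrier's steel cross bar (diameter 8, 70 long along the carrier's x), 30 above the carrier's origin. The bar's ends lie on the tank's ledges and slide along them; the lips stop it after rising 6. It comes up only with both ends in the gap.
- bail_top (a point): Middle of the straight top of the carrier's yellow bail (5 mm wire), 62 above the carrier's origin and in line with the bar; the top runs along the carrier's x between two uprights at x = +-18. Free opening below it, down to the bar: 31 wide x 25 high.
- hookrod: Loose hook rod 141 long, 0.12 kg, hanging upright in the fork. Origin on the rod's axis at the hook's underside, z up. Shaft diameter 8; black square collar 44 x 44 at z 88 to 93; red square handle 24 x 24 (sides along x and y) at z 93 to 141 for the gripper.
- hook_seat (a point): Where the bail sits in the rod's hook: 8 along the rod's +y from its axis and 4 above its underside. The hook is flat strap 16 wide (x), 4 thick, open upward, pointing along the rod's +y: back plate y -2 to 2 and z 0 to 40, foot z 0 to 4, upturned tip y 14 to 18 and up to z 14; so the bail lies between y 2 and 14.
- rod_collar (a point): Point on the hook rod's axis at the underside of its black collar, 88 above the rod's origin.
- fork: Fixed grey fork stand, dark base plate; origin at the bench, z up. Two tines, tops 115 above the bench, at y = +-8 to +-22, x -25 to 30; the 16 wide slot between them is open to its own -x; post at x 30 to 46. The collar rests on the tines, shaft in the slot, rod axes at first along the fork's, hook 27 above the bench. Lift 5 or more and draw out along -x by 60; the reverse to hang.
- fork_seat (a point): Point on top of the fork's tines, on its z axis, 115 above the bench, where rod_collar lies when the rod hangs.
- tray: Fixed green drain tray 140 x 140, rim 18 high, walls 4; black rubber floor with its top 8 above the bench. Origin at the centre of the underside.
- bottle: Bystander: white bottle, diameter 56, 120 high, red cap; origin at its underside.
- cup: Bystander: yellow cup, diameter 70, 70 high; origin at its underside.
- wrench: Bystander: steel wrench 160 long, lying; origin at its middle.
- driver: Bystander: red-handled screwdriver 180 long, lying; origin at its middle.
- bushing: Bystander: brass bushing, diameter 40, 30 high; origin at its underside.
- jar: Bystander: amber jar with blue lid, diameter 60, 60 high; origin at its underside.
- collar: Bystander: steel collar, diameter 48, 18 high; origin at its underside.

How it is judged:
By the outcome, as a careful person would: the job done as asked, in the order asked, and still so for the second after the job is handed in, with the robot touching nothing.
It also fails if it takes over 72 s, if anything falls off the work surface, if the arm or the gripper's body presses on something with over 40 N, if the wrist force passes 120 N, or if a joint passes its speed limit or range.

## Working session

There is one attempt and no reset: what is moved stays moved. The work goes in short steps, Python scripts to look and compute and a tool call to move; the robot and the scene stay as the last step left them, time stands still between calls to the robot, and variables do not carry over. Pictures are saved under pics/ and viewed, about 8 in all and at most 12, crops included, and the job is handed in when it is done.

Besides the shell and the picture viewer there is one more tool, called as a command line: name --argument value ..., lists and objects as JSON in quotes. drive_tool: Moves the arm, as the interface text tells. Scaled input: -1 to 1 covers 120 mm each way for a shift and pi/2 rad each way for a turn. Its arguments: {"type":"object","properties":{"plan":{"type":"string"},"grip_force":{"type":"number"}},"required":["plan"]}

```bash
mkdir -p pics; ls
python3 - <<'E'
from station import observe, vision, ticket
import cv2, numpy as np
np.set_printoptions(precision=4,suppress=True)
s=observe(); print(s)
for n in ["scene","top","wrist"]:
    print(n,vision.calibration(n))
    cv2.imwrite(f"pics/{n}0.png",vision.read_camera(n)[:,:,::-1])
E
```

```text
pics
{'time': 0.0, 'joint_pos': array([ 1.0089,  0.4778,  0.0223,  1.5564, -0.0115,  1.1093, -0.0831]), 'joint_velocities': array([-0.0005,  0.0009, -0.    , -0.0004, -0.0009,  0.0008,  0.0016]), 'effort': array([ -0.0008, -59.6462,   1.6073, -28.1201,   0.0123,   0.0094,
        -0.    ]), 'eef_pos': array([ 0.2957, -0.6062,  0.2553]), 'ee_rot': array([ 0.9744,  0.225 , -0.0003, -0.0009]), 'force': array([-0.5387,  0.4238,  0.5105]), 'torque': array([-0.0098,  0.0297,  0.0437]), 'opening': 0.9994659579710696}
scene {'camera_matrix': array([[528.9275,   0.    , 321.2606],
       [  0.    , 528.9275, 238.1536],
       [  0.    ,   0.    ,   1.    ]]), 'extrinsics': array([[ 0.7903,  0.6127,  0.0072, -0.4481],
       [-0.449 ,  0.5711,  0.6872,  0.1908],
       [ 0.4169, -0.5464,  0.7264, -1.2062],
       [ 0.    ,  0.    ,  0.    ,  1.    ]])}
top {'camera_matrix': array([[482.8684,   0.    , 321.2046],
       [  0.    , 482.8684, 238.383 ],
       [  0.    ,   0.    ,   1.    ]]), 'extrinsics': array([[ 0.0096, -0.9994, -0.0318,  0.0177],
       [ 0.9964,  0.0069,  0.0844, -0.5505],
       [-0.0841, -0.0325,  0.9959, -1.0848],
       [ 0.    ,  0.    ,  0.    ,  1.    ]])}
wrist {'camera_matrix': array([[341.3763,   0.    , 319.3577],
       [  0.    , 341.3763, 238.3659],
       [  0.    ,   0.    ,   1.    ]]), 'tool_from_camera': array([[ 0.0009,  0.9582,  0.2862,  0.0733],
       [ 1.    , -0.0005, -0.0016,  0.0004],
       [-0.0014,  0.2862, -0.9582, -0.1171],
       [ 0.    ,  0.    ,  0.    ,  1.    ]])}
```

View pics/top0.png

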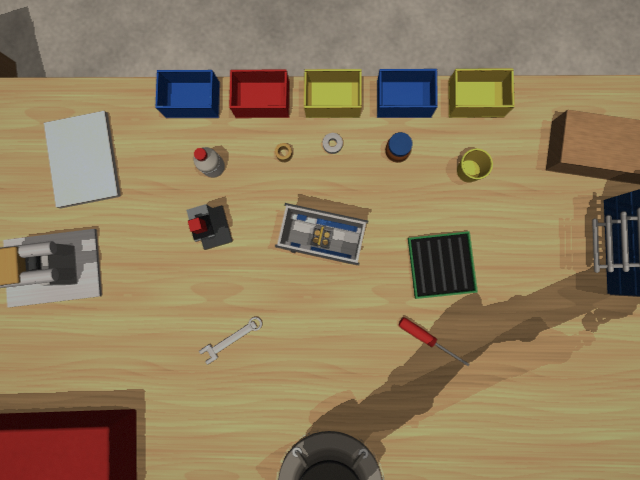

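View pics/scene0.png

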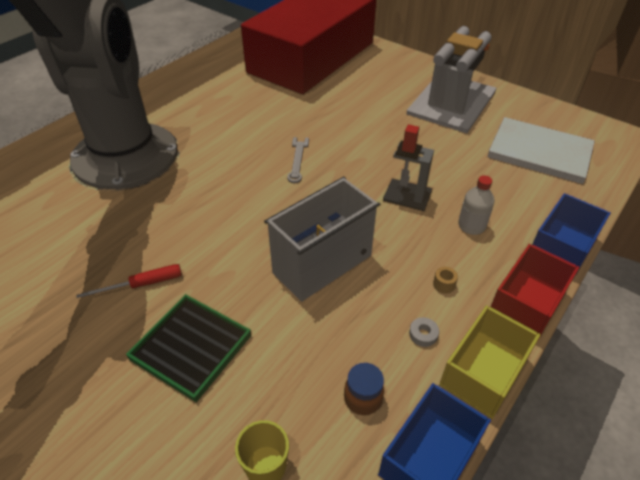

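Top view: the rod and fork are at about (205,227), tank (322,234), tray (442,264). In the scene view, the handle is at (411,138) and the tank at (325,235). Next I'll enlarge the crops.

Run:
```python
import cv2, numpy as np
t=cv2.imread('pics/top0.png'); s=cv2.imread('pics/scene0.png')
def crop(im,x,y,w,h,W,H): return cv2.resize(im[y:y+h,x:x+w],(W,H),interpolation=cv2.INTER_CUBIC)
a=crop(t,270,198,100,75,400,300); b=crop(t,180,195,60,60,300,300)
c=crop(s,375,115,70,100,210,300); d=crop(s,262,178,120,120,300,300)
im=np.zeros((600,700,3),np.uint8); im[:300,:400]=a; im[:300,400:700]=b; im[300:,:210]=c; im[300:,210:510]=d
cv2.imwrite('pics/z1.png',im)
```

```text
(no output)
```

View pics/z1.png

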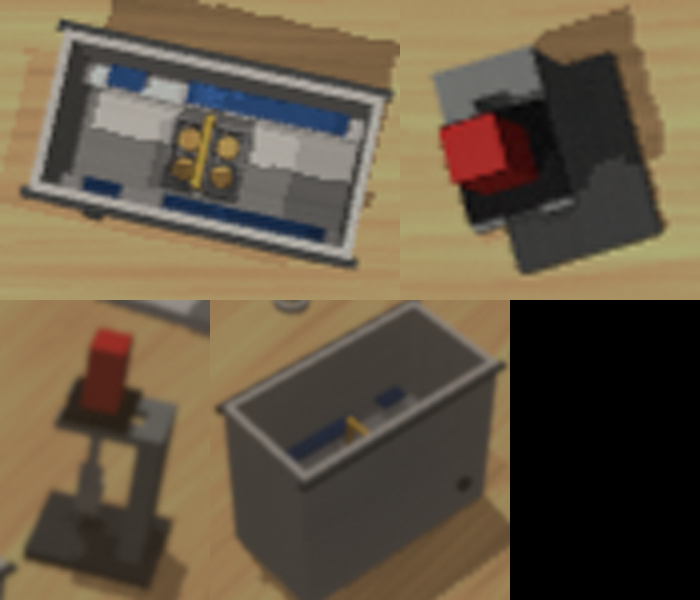

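```bash
cat > h.py <<'E'
import cv2, numpy as np
from station import observe, vision, ticket
from scipy.spatial.transform import Rotation as R
np.set_printoptions(precision=4,suppress=True)
def campose(n,s=None):
    c=vision.calibration(n); K=c['camera_matrix']
    if n=='wrist':
        s=s or observe(); T=np.eye(4); T[:3,:3]=R.from_quat(s['ee_rot']).as_matrix(); T[:3,3]=s['eef_pos']
        return K,T@c['tool_from_camera']
    return K,np.linalg.inv(c['extrinsics'])
def ray(P,uv):
    K,T=P; d=np.array([(uv[0]-K[0,2])/K[0,0],-(uv[1]-K[1,2])/K[1,1],-1.])
    d=T[:3,:3]@d; return T[:3,3],d/np.linalg.norm(d)
def onz(P,uv,z):
    o,d=ray(P,uv); return o+d*(z-o[2])/d[2]
def tri(rs):
    A=sum(np.eye(3)-np.outer(d,d) for o,d in rs); b=sum((np.eye(3)-np.outer(d,d))@o for o,d in rs)
    p=np.linalg.solve(A,b); return p,[np.linalg.norm((np.eye(3)-np.outer(d,d))@(p-o)) for o,d in rs]
def proj(P,p):
    K,T=P; q=np.linalg.inv(T)@np.append(p,1); return np.array([K[0,0]*q[0]/-q[2]+K[0,2],K[1,1]*q[1]/q[2]+K[1,2]])
E
python3 - <<'E'
from h import *
t=cv2.imread('pics/top0.png'); s=cv2.imread('pics/scene0.png')
PT=campose('top'); PS=campose('scene')
def blob(im,f,x,y,w,h):
    m=np.zeros(im.shape[:2],np.uint8); c=im[y:y+h,x:x+w].astype(int); m[y:y+h,x:x+w]=f(c)
    n,l,st,ce=cv2.connectedComponentsWithStats(m); k=1+np.argmax(st[1:,4]); mm=(l==k).astype(np.uint8)
    cn=max(cv2.findContours(mm,0,2)[0],key=len); return ce[k],st[k],cv2.minAreaRect(cn),cv2.boxPoints(cv2.minAreaRect(cn))
# red top face
for im,x,y,w,h in [(t,180,195,60,60),(s,375,115,70,100)]:
    r=im[y:y+h,x:x+w,2].astype(int); g=im[y:y+h,x:x+w,1]; print('red hist',np.percentile(r[(r>100)&(g<70)],[5,25,50,75,95]))
bt=blob(t,lambda c:(c[:,:,2]>165)&(c[:,:,1]<90),180,195,60,60)
bs=blob(s,lambda c:(c[:,:,2]>165)&(c[:,:,1]<90),375,115,70,60)
print(bt,bs)
p,e=tri([ray(PT,bt[0]),ray(PS,bs[0])]); print('handle top',p,e, 'at z.168',onz(PT,bt[0],.168),onz(PS,bs[0],.168))
q=np.array([onz(PT,u,.168) for u in bt[3]]); print(q[:,:2],np.diff(q,axis=0))
# tank rim: corners top crop & scene crop
ct=np.array([(62,23),(391,95),(354,267),(22,192)])/4+[270,198]
cs=np.array([(415,303),(503,365),(303,485),(218,408)])-[210,300]; cs=cs/2.5+[262,178]
q=np.array([onz(PT,u,.135) for u in ct]); print('tank',q[:,:2],q.mean(0),np.linalg.norm(np.diff(q,axis=0),axis=1))
q2=np.array([onz(PS,u,.135) for u in cs]); print('tankS',q2[:,:2],q2.mean(0),np.linalg.norm(np.diff(q2,axis=0),axis=1))
# tray
bg=blob(t,lambda c:(c[:,:,1]>c[:,:,2]+25)&(c[:,:,1]>c[:,:,0]+10),390,215,110,100)
q=np.array([onz(PT,u,.018) for u in bg[3]]); print('tray',q[:,:2],q.mean(0),np.linalg.norm(np.diff(q,axis=0),axis=1))
# bail
by=blob(t,lambda c:(c[:,:,2]>150)&(c[:,:,1]>120)&(c[:,:,0]<70),300,210,45,50)
print(by); print('bail',[onz(PT,u,.084) for u in [by[0],*by[3]]])
# gap edges on lips, z top .066 : upper & lower lips (crop 4x)
for u in [(150,80),(187,95),(122,190),(163,205)]: print('gap',onz(PT,np.array(u)/4+[270,198],.066))
# fork corners from top crop (5x): post top, base
for u,z in [((435,75),.115),((535,48),.115),((662,233),0.006),((522,272),0.006),((612,55),.006)]: print('fork',onz(PT,(np.array(u)-[400,0])/5+[180,195],z))
E
```

```text
red hist [129. 161. 164. 164. 165.]
red hist [104.8 130.  148.  151.  151. ]Traceback (most recent call last):
  File "<stdin>", line 11, in <module>
  File "<stdin>", line 6, in blob
    return _wrapfunc(a, 'argmax', axis=axis, out=out, **kwds)
    return bound(*args, **kwds)
ValueError: attempt to get argmax of an empty sequence
```

```bash
cat > m.py <<'E'
from h import *
t=cv2.imread('pics/top0.png'); s=cv2.imread('pics/scene0.png')
PT=campose('top'); PS=campose('scene')
print(s[124:150:2,411]); print(t[226,186:210:2])
def blob(im,f,x,y,w,h):
    m=np.zeros(im.shape[:2],np.uint8); c=im[y:y+h,x:x+w].astype(int); m[y:y+h,x:x+w]=f(c)
    n,l,st,ce=cv2.connectedComponentsWithStats(m); k=1+np.argmax(st[1:,4]); mm=(l==k).astype(np.uint8)
    cn=max(cv2.findContours(mm,0,2)[0],key=len); return ce[k],st[k],cv2.minAreaRect(cn),cv2.boxPoints(cv2.minAreaRect(cn))
bt=blob(t,lambda c:(c[:,:,2]>140)&(c[:,:,1]<90),180,195,60,60)
bs=blob(s,lambda c:(c[:,:,2]>165)&(c[:,:,1]<110)&(c[:,:,0]<110),375,115,70,60)
print(bt,bs)
p,e=tri([ray(PT,bt[0]),ray(PS,bs[0])]); print('handle top',p,e, 'at z.168',onz(PT,bt[0],.168),onz(PS,bs[0],.168))
q=np.array([onz(PT,u,.168) for u in bt[3]]); print(q[:,:2],np.diff(q,axis=0))
ct=np.array([(62,23),(391,95),(354,267),(22,192)])/4+[270,198]
cs=np.array([(415,303),(503,365),(303,485),(218,408)])-[210,300]; cs=cs/2.5+[262,178]
q=np.array([onz(PT,u,.135) for u in ct]); print('tank',q[:,:2],q.mean(0),np.linalg.norm(np.diff(q,axis=0),axis=1))
q2=np.array([onz(PS,u,.135) for u in cs]); print('tankS',q2[:,:2],q2.mean(0),np.linalg.norm(np.diff(q2,axis=0),axis=1))
bg=blob(t,lambda c:(c[:,:,1]>c[:,:,2]+25)&(c[:,:,1]>c[:,:,0]+10),390,215,110,100)
q=np.array([onz(PT,u,.018) for u in bg[3]]); print('tray',q[:,:2],q.mean(0),np.linalg.norm(np.diff(q,axis=0),axis=1))
by=blob(t,lambda c:(c[:,:,2]>150)&(c[:,:,1]>120)&(c[:,:,0]<70),300,210,45,50)
print(by); print('bail',[onz(PT,u,.084) for u in [by[0],*by[3]]])
for u in [(150,80),(187,95),(122,190),(163,205)]: print('gap',onz(PT,np.array(u)/4+[270,198],.066))
for u,z in [((435,75),.115),((535,48),.115),((662,233),0.006),((522,272),0.006),((612,55),.006)]: print('fork',onz(PT,(np.array(u)-[400,0])/5+[180,195],z))
E
python3 m.py
```

```text
[[ 66  96 151]
 [ 39  50 151]
 [ 36  45 151]
 [ 36  45 148]
 [ 30  39 115]
 [ 25  34  84]
 [ 24  34  83]
 [ 24  35  83]
 [ 26  35  83]
 [ 25  35  83]
 [ 26  35  83]
 [ 24  34  82]
 [ 25  34  83]]
[[100 146 170]
 [ 89 129 167]
 [ 39  42 164]
 [ 40  43 165]
 [ 40  42 164]
 [ 40  43 165]
 [ 40  43 164]
 [ 33  36 142]
 [ 10  10  58]
 [  7   8  56]
 [ 14  15  35]
 [ 14  15  15]]Traceback (most recent call last):
  File "m.py", line 10, in <module>
    bs=blob(s,lambda c:(c[:,:,2]>165)&(c[:,:,1]<110)&(c[:,:,0]<110),375,115,70,60)
  File "m.py", line 7, in blob
    n,l,st,ce=cv2.connectedComponentsWithStats(m); k=1+np.argmax(st[1:,4]); mm=(l==k).astype(np.uint8)
                                                       ~~~~~~~~~^^^^^^^^^^
    return _wrapfunc(a, 'argmax', axis=axis, out=out, **kwds)
    return bound(*args, **kwds)
ValueError: attempt to get argmax of an empty sequence
```

```bash
sed -i 's/>165)&(c\[:,:,1\]<110)&(c\[:,:,0\]<110)/>115)\&(c[:,:,1]<75)/; /^print(s\[124/d' m.py; python3 m.py
```

```text
(array([193.9091, 224.438 ]), array([188, 218,  13,  14, 121], dtype=int32), ((193.97061157226562, 224.38235473632812), (10.914103507995605, 10.914102554321289), 75.96376037597656), array([[187.353 , 220.4118],
       [197.9412, 217.7647],
       [200.5883, 228.3529],
       [190.    , 231.    ]], dtype=float32)) (array([411.8765, 128.642 ]), array([405, 125,  14,   8,  81], dtype=int32), ((411.7884826660156, 128.5576934814453), (12.747549057006836, 6.667948246002197), 11.309932708740234), array([[404.8846, 130.5769],
       [406.1923, 124.0385],
       [418.6923, 126.5385],
       [417.3846, 133.0769]], dtype=float32))
handle top [0.5663 0.2769 0.1639] [np.float64(0.0014601931100873908), np.float64(0.0014601931100875279)] at z.168 [0.5646 0.2747 0.168 ] [0.5698 0.2728 0.168 ]
[[0.5727 0.2883]
 [0.5782 0.2669]
 [0.5568 0.2609]
 [0.5513 0.2822]] [[ 0.0055 -0.0214  0.    ]
 [-0.0215 -0.0061  0.    ]
 [-0.0055  0.0214  0.    ]]
tank [[ 0.6128  0.0937]
 [ 0.5761 -0.0771]
 [ 0.4873 -0.0584]
 [ 0.5245  0.113 ]] [0.5502 0.0178 0.135 ] [0.1747 0.0908 0.1754]
tankS [[ 0.5338  0.1075]
 [ 0.619
[... 257 characters left out ...]
array([318, 230,   5,  14,  21], dtype=int32), ((319.04705810546875, 236.28823852539062), (3.0370264053344727, 13.558155059814453), 12.52880859375), array([[316.0941, 242.5765],
       [319.0353, 229.3412],
       [322.    , 230.    ],
       [319.0588, 243.2353]], dtype=float32))
bail [array([0.5504, 0.0234, 0.084 ]), array([0.5361, 0.0313, 0.084 ]), array([0.565 , 0.0252, 0.084 ]), array([0.5636, 0.0187, 0.084 ]), array([0.5347, 0.0248, 0.084 ])]
gap [0.5919 0.0517 0.066 ]
gap [0.5837 0.0311 0.066 ]
gap [0.5307 0.0665 0.066 ]
gap [0.5226 0.0437 0.066 ]
fork [0.6015 0.3065 0.115 ]
fork [0.6133 0.2638 0.115 ]
fork [0.5428 0.2311 0.006 ]
fork [0.524  0.2967 0.006 ]
fork [0.627  0.2569 0.006 ]
```

drive_tool --plan "0.35 -0.31 -0.06 0 0 0 100;0.35 -0.31 -0.06 0 0 0 100;0.35 -0.31 -0.06 0 0 0 100;0.35 -0.31 -0.06 0 0 0 100;0.35 -0.31 -0.06 0 0 0 100"

```text
time: 0.78
eef_pos: [0.4027, -0.3436, 0.2898]
ee_rot: [0.975, 0.221, -0.002, -0.001]
force: [0.2, -0.6, -0.7]
opening: 1.002
```

drive_tool --plan "0.35 -0.31 0 0 0 0 100;0.35 -0.31 0 0 0 0 100;0.35 -0.31 0 0 0 0 100;0.35 -0.31 0 0 0 0 100;0.35 -0.31 0 0 0 0 100"

```text
time: 1.4
eef_pos: [0.5143, -0.0768, 0.2905]
ee_rot: [0.975, 0.22, -0.001, -0.0]
force: [1.1, -0.2, 0.6]
opening: 0.998
```

drive_tool --plan "0.33 -0.30 0 0 0 0 100;0.33 -0.30 0 0 0 0 100;0 0 0 0 0 0.1 100;0 0 0 0 0 0 100"

```text
time: 1.9
eef_pos: [0.5561, 0.0315, 0.2897]
ee_rot: [0.989, 0.146, -0.001, -0.001]
force: [-0.3, -0.9, -0.8]
opening: 1.001
```

Run:
```python
from h import *
import pickle
s=observe(); im=vision.read_camera('wrist'); cv2.imwrite('pics/w1.png',im[:,:,::-1]); pickle.dump(s,open('w1.pkl','wb')); print(s['eef_pos'],s['time'])
```

```text
[0.5561 0.0315 0.2897] 1.9
```

View pics/w1.png

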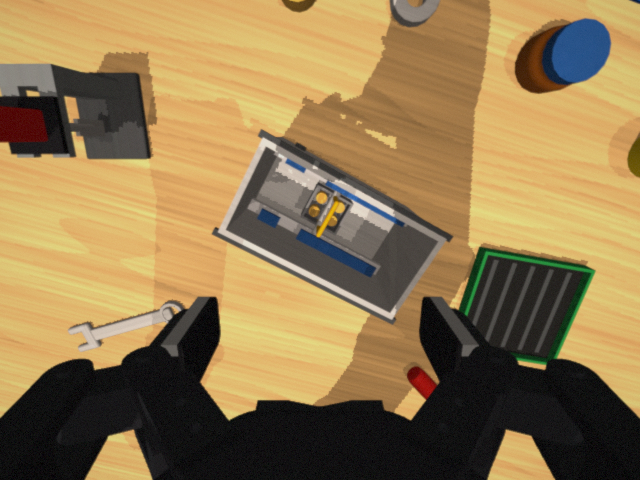

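Wrist view: tank rim corners at about (262,133), (451,238), (393,321) and (215,232), bail at (329,215), and gap at the left end of the lips. I'll take two more wrist views on the way to the handle.

drive_tool --plan "0.167 -0.48 0 0 0 0.005 100;0.167 -0.48 0 0 0 0.005 100;0 0 0 0 0 0 100"

```text
time: 2.33
eef_pos: [0.562, 0.1529, 0.2899]
ee_rot: [0.99, 0.14, -0.001, -0.001]
force: [-0.4, -1.0, -0.9]
opening: 1.006
```

```bash
cat > snap.py <<'E'
import sys,pickle
from h import *
n=sys.argv[1]; s=observe(); im=vision.read_camera('wrist'); cv2.imwrite(f'pics/{n}.png',im[:,:,::-1]); pickle.dump(s,open(n+'.pkl','wb')); print(s['eef_pos'],s['ee_rot'],s['time'])
E
python3 snap.py w2
```

```text
[0.562  0.1529 0.2899] [ 0.9902  0.1396 -0.0012 -0.0012] 2.325
```

drive_tool --plan "0.167 -0.48 0 0 0 0.005 100;0.167 -0.48 0 0 0 0.005 100;0 0 0 0 0 0 100"

```text
time: 2.75
eef_pos: [0.5732, 0.265, 0.289]
ee_rot: [0.992, 0.126, -0.001, 0.002]
force: [-0.5, -1.3, -0.3]
opening: 1.002
```

```bash
python3 snap.py w3
python3 - <<'E'
import cv2,numpy as np
a=cv2.imread('pics/w2.png'); b=cv2.imread('pics/w3.png')
# w2 tank+fork zone and w3 fork zone
im=np.zeros((600,800,3),np.uint8)
im[:320,:640]=a[:320]; 
im[320:600,:560]=b[:280,80:640]
cv2.imwrite('pics/z2.png',im)
E
```

```text
[0.5732 0.265  0.289 ] [ 0.992   0.1261 -0.0015  0.0021] 2.75
```

View pics/z2.png

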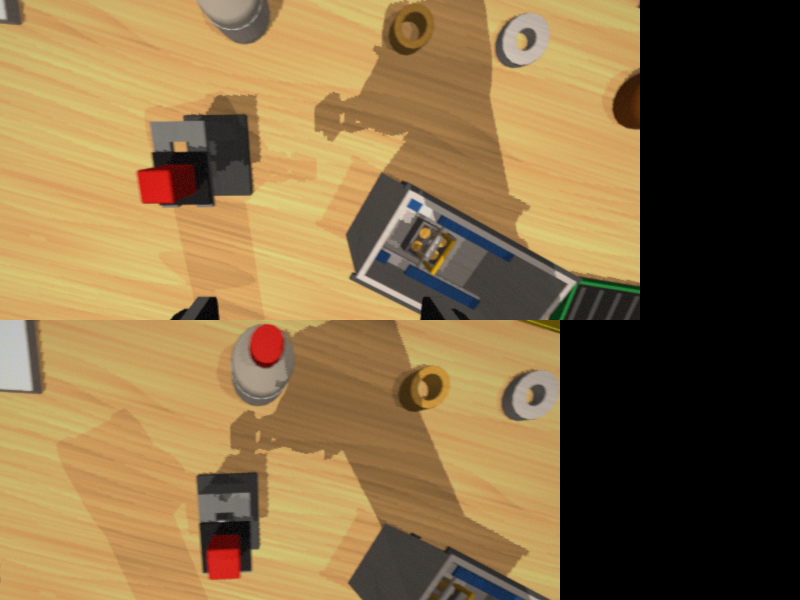

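```bash
cat > m2.py <<'E'
from h import *
import pickle
S={n:pickle.load(open(n+'.pkl','rb')) for n in('w1','w2','w3')}
P={n:campose('wrist',S[n]) for n in S}; P['top']=campose('top'); P['scene']=campose('scene')
I={n:cv2.imread(f'pics/{n}.png') for n in S}; I['top']=cv2.imread('pics/top0.png')
def red(n,x,y,w,h,thr):
    im=I[n].astype(int); m=np.zeros(im.shape[:2],np.uint8); c=im[y:y+h,x:x+w]; m[y:y+h,x:x+w]=(c[:,:,2]>thr)&(c[:,:,1]<80)&(c[:,:,0]<80)
    k,l,st,ce=cv2.connectedComponentsWithStats(m); j=1+np.argmax(st[1:,4]); cn=cv2.findContours((l==j).astype(np.uint8),0,2)[0][0]
    return ce[j],cv2.minAreaRect(cn),cv2.boxPoints(cv2.minAreaRect(cn))
a=red('w2',130,155,75,60,150); b=red('w3',270,200,80,80,150)
print(a[0],a[1],b[0],b[1])
p,e=tri([ray(P['w2'],a[0]),ray(P['w3'],b[0])]); print('handle w2w3',p,e)
p,e=tri([ray(P['w2'],a[0]),ray(P['w3'],b[0]),ray(P['top'],(193.9,224.4)),ray(P['scene'],(411.9,128.6))]); print('handle all',p,e)
for n,q in(('w2',a),('w3',b)):
    c=np.array([onz(P[n],u,.168)[:2] for u in q[2]]); d=np.diff(c,axis=0); print(n,c.mean(0),np.linalg.norm(d,axis=1),np.degrees(np.arctan2(d[:,1],d[:,0]))%90)
def sub(n,pts,w=4):
    g=cv2.cvtColor(I[n],cv2.COLOR_BGR2GRAY); q=np.float32(pts).reshape(-1,1,2)
    return cv2.cornerSubPix(g,q,(w,w),(-1,-1),(3,50,.01)).reshape(-1,2)
c1=[(262,133),(451,238),(393,321),(215,232)]; ct=np.array([(62,23),(391,95),(354,267),(22,192)])/4+[270,198]
s1=np.array(c1,float)
q=np.array([onz(P['w1'],u,.135) for u in s1]); print('tank w1',q[:,:2],q.mean(0)[:2],np.linalg.norm(np.diff(q,axis=0),axis=1)); d=q[0]-q[1]; print(np.degrees(np.arctan2(d[1],d[0])))
for i in range(4): print('corner w1+top',tri([ray(P['w1'],s1[i]),ray(P['top'],ct[i])]))
for n,x,y,w,h in(('w1',312,185,45,60),('w2',410,220,60,60)):
    c=I[n][y:y+h,x:x+w].astype(int); m=((c[:,:,2]>150)&(c[:,:,1]>120)&(c[:,:,0]<60)); v,u=np.nonzero(m); print(n,'yellow',u.mean()+x,v.mean()+y,m.sum())
im=np.zeros((600,800,3),np.uint8)
im[:,:400]=cv2.resize(I['w1'][170:270,280:347],(400,600),interpolation=cv2.INTER_CUBIC)
im[:,400:]=cv2.resize(I['w2'][190:310,380:460],(400,600),interpolation=cv2.INTER_CUBIC)
cv2.imwrite('pics/z3.png',im)
E
python3 m2.py
```

```text
[155.2403 186.3307] ((155.07106018066406, 186.49490356445312), (33.34362030029297, 32.55990219116211), 85.91438293457031) [303.2603 243.7128] ((303.5, 243.5), (29.0, 31.0), 90.0)
handle w2w3 [0.5679 0.2747 0.1659] [np.float64(3.2682238339299336e-05), np.float64(3.2682238339592064e-05)]
handle all [0.567  0.2755 0.1649] [np.float64(0.0006362788630191017), np.float64(0.0009574393381982777), np.float64(0.0020009314536875104), np.float64(0.0014743644195010163)]
w2 [0.5681 0.2738] [0.0227 0.0232 0.0233] [20.0931 13.0523 20.2132]
w3 [0.5686 0.2746] [0.0224 0.0223 0.023 ] [14.4654 14.529  14.4376]
tank w1 [[ 0.6159  0.0949]
 [ 0.5804 -0.0755]
 [ 0.4935 -0.0566]
 [ 0.5286  0.1131]] [0.5546 0.019 ] [0.1741 0.0889 0.1733]
78.25241978886305
corner w1+top (array([0.6151, 0.096 , 0.1218]), [np.float64(0.0009656632820035926), np.float64(0.0009656632820035871)])
corner w1+top (array([ 0.5781, -0.0784,  0.1272]), [np.float64(0.001293204822709619), np.float64(0.001293204822709775)])
corner w1+top (array([ 0.4882, -0.0597,  0.1251]), [np.float64(0.0010358091101208432), np.float64(0.0010358091101206892)])
corner w1+top (array([0.5252, 0.1147, 0.1258]), [np.float64(0.0004988726707263566), np.float64(0.0004988726707263552)])
w1 yellow 327.2688679245283 217.21226415094338 212
w2 yellow 432.3223140495868 254.0082644628099 121
```

View pics/z3.png

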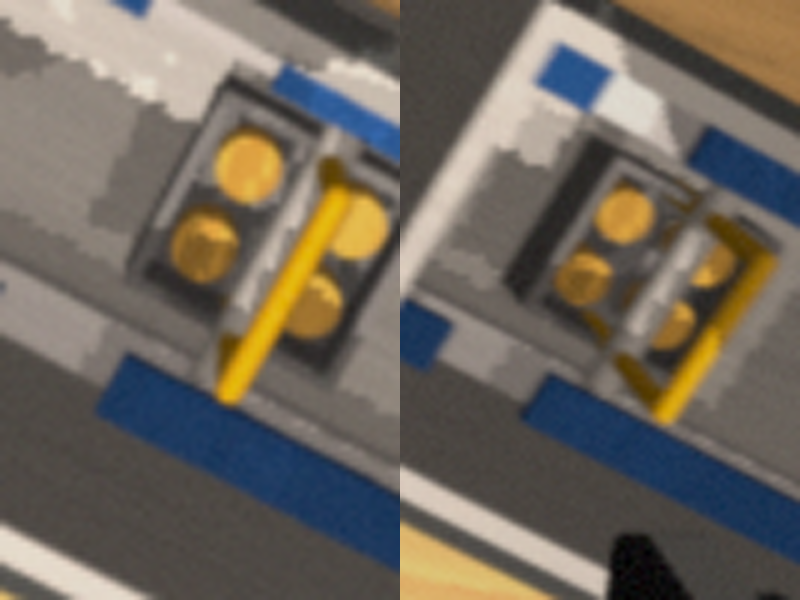

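Left (w1): bail ends at (338,200) and (318.5,237). Right (w2): bail ends at (454,241) and (432,273); gap edges at (390,254)/(409,265) on one lip and (419,212)/(438,222) on the other.

```bash
cat >> m2.py <<'E'
print('-----')
for a,b in [((338.3,200),(454,241)),((318.5,236.7),(432.4,273)),((328.4,218.3),(443.2,257))]: print('bail',tri([ray(P['w1'],a),ray(P['w2'],b)]),onz(P['w1'],a,.084)[:2],onz(P['w2'],b,.084)[:2])
print('bail top',onz(P['top'],(319.05,236.3),.084))
g={k:onz(P['w2'],u,.066)[:2] for k,u in dict(la=(390.4,253.6),lb=(409.4,265),ua=(419,212),ub=(438.4,222)).items()}; print(g, np.linalg.norm(g['la']-g['lb']),np.linalg.norm(g['ua']-g['ub']))
print('gapmid w2',sum(g.values())/4)
print('lb,ub w1',onz(P['w1'],(301.4,228.7),.066),onz(P['w1'],(325.5,185),.066)); print(tri([ray(P['w1'],(301.4,228.7)),ray(P['w2'],(409.4,265))]),tri([ray(P['w1'],(325.5,185)),ray(P['w2'],(438.4,222))]))
E
python3 m2.py | sed -n '/-----/,$p'
```

```text
-----
bail (array([0.5752, 0.0187, 0.0866]), [np.float64(0.0007679459327485815), np.float64(0.0007679459327486645)]) [0.5755 0.0184] [0.5739 0.0174]
bail (array([0.5361, 0.026 , 0.0856]), [np.float64(0.0005148593506370903), np.float64(0.0005148593506371265)]) [0.5351 0.0259] [0.5361 0.0253]
bail (array([0.556 , 0.0223, 0.0861]), [np.float64(0.00016737109028045136), np.float64(0.00016737109028054273)]) [0.5557 0.0221] [0.5553 0.0213]
bail top [0.5498 0.025  0.084 ]
{'la': array([0.539 , 0.0679]), 'lb': array([0.5325, 0.0441]), 'ua': array([0.5895, 0.0549]), 'ub': array([0.5852, 0.032 ])} 0.024665162527472313 0.023291597741218452
gapmid w2 [0.5615 0.0497]
lb,ub w1 [0.5331 0.0438 0.066 ] [0.5834 0.0333 0.066 ]
(array([0.5326, 0.0438, 0.0653]), [np.float64(0.0002885398912279193), np.float64(0.0002885398912279525)]) (array([0.5847, 0.0334, 0.0694]), [np.float64(0.0009224890444942171), np.float64(0.0009224890444942162)])
```

drive_tool --plan "-0.02 -0.09 0 0 0 0 100;0 0 0.37 0 0 0 100;0 0 0.37 0 0 0 100;0 0 0.3 0 0 0 100;0 0 0 0 0 0 100" --grip_force 60

```text
time: 3.42
eef_pos: [0.5718, 0.26, 0.1627]
ee_rot: [0.993, 0.119, 0.0, 0.006]
force: [1.3, -0.7, 0.8]
opening: 0.999
```

```bash
cat > st.py <<'E'
from h import *
s=observe(); M=R.from_quat(s['ee_rot']).as_matrix()
print(s['time'],s['eef_pos'],'yaw',np.degrees(np.arctan2(M[1,0],M[0,0])),'z',M[:,2],'F',s['force'],'T',s['torque'],'open',s['opening'],'q7',s['joint_pos'][6])
E
python3 st.py
```

```text
3.425 [0.5718 0.26   0.1627] yaw 13.613786922112446 z [ 0.0015 -0.0111 -0.9999] F [ 1.3379 -0.6891  0.751 ] T [0.0011 0.0458 0.0594] open 0.9993451444865575 q7 -2.0604940621065193
```

drive_tool --plan "-0.02 -0.12 0 0 0 0 100;0 0 0 0 0 0 100"

```text
time: 3.68
eef_pos: [0.5671, 0.2744, 0.1658]
ee_rot: [0.993, 0.118, 0.002, 0.005]
force: [0.2, -0.3, -0.5]
opening: 0.998
```

```bash
python3 st.py; python3 -c "
from h import *
print(observe()['joint_pos'],observe()['joint_velocities'])"
```

```text
3.675 [0.5671 0.2744 0.1658] yaw 13.531561188144721 z [ 0.0052 -0.0089 -0.9999] F [ 0.1994 -0.3213 -0.4969] T [ 0.0365 -0.0242  0.0207] open 0.9979050875314867 q7 -2.0857721417295743
[-0.2825  0.5243 -0.3695  1.7298  0.2401  0.932  -2.0858] [ 0.0219 -0.0161  0.0294 -0.0145  0.0081  0.0085  0.0062]
```

```bash
cat > go.py <<'E'
# usage: go.py x y z yawdeg [rows]: shift/turn (normalised) from here to the target, per row
import sys
from h import *
x,y,z,yaw=map(float,sys.argv[1:5]); n=int(sys.argv[5]) if len(sys.argv)>5 else 1
s=observe(); M=R.from_quat(s['ee_rot']).as_matrix(); c,k=np.cos(np.radians(yaw)),np.sin(np.radians(yaw))
D=np.array([[c,k,0],[k,-c,0],[0,0,-1.]])
d=M.T@(np.array([x,y,z])-s['eef_pos'])/.12; r=R.from_matrix(M.T@D).as_rotvec()/(np.pi/2)
print(s['time'],s['eef_pos'],'yaw %.2f'%np.degrees(np.arctan2(M[1,0],M[0,0])),'F',s['force'],'T',s['torque'],'open %.3f'%s['opening'],'tilt',M[:2,2])
print('total',np.round(d,3),np.round(r,3),'per row',np.round(d/n,3),np.round(r/n,4))
E
python3 go.py .568 .2745 .153 14.7
```

```text
3.675 [0.5671 0.2744 0.1658] yaw 13.53 F [ 0.1994 -0.3213 -0.4969] T [ 0.0365 -0.0242  0.0207] open 0.998 tilt [ 0.0052 -0.0089]
total [ 0.007 -0.     0.107] [ 0.006 -0.002 -0.013] per row [ 0.007 -0.     0.107] [ 0.0063 -0.0018 -0.013 ]
```

drive_tool --plan "0.007 0 0.107 0.006 -0.002 -0.013 100;0 0 0 0 0 0 100"

```text
time: 3.92
eef_pos: [0.569, 0.275, 0.1543]
ee_rot: [0.992, 0.129, 0.001, -0.0]
force: [-1.0, 0.7, -0.3]
opening: 1.0
```

```bash
python3 go.py .568 .2745 .153 14.7
```

```text
3.925 [0.569  0.275  0.1543] yaw 14.80 F [-1.046   0.7222 -0.3027] T [ 0.0275  0.013  -0.0359] open 1.000 tilt [0.0028 0.0012]
total [-0.009  0.002  0.011] [-0.    -0.002  0.001] per row [-0.009  0.002  0.011] [-0.0003 -0.0019  0.0012]
```

drive_tool --plan "-0.009 0.002 0.011 0 -0.002 0 20;0 0 0 0 0 0 20;0 0 0 0 0 0 20;0 0 0 0 0 0 20" --grip_force 60

```text
time: 4.42
eef_pos: [0.5686, 0.2744, 0.1535]
ee_rot: [0.992, 0.129, 0.0, -0.0]
force: [0.0, 0.2, -0.4]
opening: 0.273
```

```bash
python3 go.py .568 .2745 .153 14.7
```

```text
4.425 [0.5686 0.2744 0.1535] yaw 14.77 F [ 0.0372  0.2478 -0.3591] T [ 0.0697 -0.021   0.004 ] open 0.273 tilt [0.0004 0.0008]
total [-0.004 -0.002  0.004] [-0.    -0.     0.001] per row [-0.004 -0.002  0.004] [-0.0004 -0.0004  0.0008]
```

drive_tool --plan "0 0 -0.06 0 0 0 10;0 0 -0.06 0 0 0 10;0 0 0 0 0 0 10"

```text
time: 4.8
eef_pos: [0.5684, 0.2742, 0.1688]
ee_rot: [0.992, 0.129, 0.0, -0.0]
force: [0.3, 0.8, -2.3]
opening: 0.273
```

```bash
python3 go.py .5 .2566 .167 14.7 2
```

```text
4.8 [0.5684 0.2742 0.1688] yaw 14.77 F [ 0.3194  0.7805 -2.3299] T [-0.0234 -0.0653  0.0748] open 0.273 tilt [0.     0.0005]
total [-0.588 -0.003  0.015] [-0.    -0.     0.001] per row [-0.294 -0.002  0.007] [-0.0001 -0.      0.0004]
```

drive_tool --plan "-0.2 0 0 0 0 0 10;-0.2 0 0 0 0 0 10;-0.2 0 0 0 0 0 10;0 0 -0.4 0 0 0 10;0 0 -0.4 0 0 0 10"

```text
time: 5.42
eef_pos: [0.4941, 0.2534, 0.2627]
ee_rot: [0.992, 0.129, -0.004, 0.002]
force: [0.5, -0.0, -1.5]
opening: 0.272
```

drive_tool --plan "0 0 -0.35 0 0 0 10;0 0 0 0 0 0 10"

```text
time: 5.68
eef_pos: [0.4955, 0.2546, 0.3101]
ee_rot: [0.992, 0.129, -0.001, 0.0]
force: [-0.9, -0.4, -1.8]
opening: 0.276
```

```bash
python3 go.py .5502 -.0037 .305 -11.8 5
```

```text
5.675 [0.4955 0.2546 0.3101] yaw 14.79 F [-0.9065 -0.3924 -1.7931] T [ 0.0193 -0.0126 -0.0299] open 0.276 tilt [-0.0014 -0.0008]
total [-0.109  2.198  0.044] [0.001 0.001 0.295] per row [-0.022  0.44   0.009] [0.0001 0.0002 0.0591]
```

drive_tool --plan "-0.02 0.44 0.01 0 0 0 10;-0.02 0.44 0.01 0 0 0 10;-0.02 0.44 0.01 0 0 0 10;-0.02 0.44 0 0 0 0 10;-0.02 0.4 0 0 0 0 10"

```text
time: 6.3
eef_pos: [0.5487, -0.0017, 0.3009]
ee_rot: [0.991, 0.134, -0.004, -0.0]
force: [1.0, 0.7, -2.0]
opening: 0.275
```

drive_tool --plan "0 0 0 0 0 0.1 10;0 0 0 0 0 0.1 10;0 0 0 0 0 0.1 10;0 0 0 0 0 0 10"

```text
time: 6.8
eef_pos: [0.5462, -0.0091, 0.2947]
ee_rot: [0.994, -0.112, -0.009, 0.003]
force: [-1.0, -0.2, -1.5]
opening: 0.273
```

```bash
python3 go.py .5502 -.0037 .305 -11.8; python3 snap.py w4
python3 - <<'E'
from h import *
cv2.imwrite('pics/s1.png',vision.read_camera('scene')[:,:,::-1])
a=cv2.imread('pics/w4.png'); b=cv2.imread('pics/s1.png')
im=np.zeros((600,800,3),np.uint8)
im[:360,:640]=a[:360]; c=cv2.resize(b[90:290,240:400],(192,240)); im[360:,:192]=c
c=cv2.resize(cv2.imread('pics/s1.png')[60:310,220:420],(192,240)); im[360:,200:392]=c
cv2.imwrite('pics/z4.png',im)
E
```

```text
6.8 [ 0.5462 -0.0091  0.2947] yaw -12.92 F [-0.9673 -0.2242 -1.506 ] T [ 0.0103 -0.0308 -0.0102] open 0.273 tilt [-0.0175 -0.0031]
total [ 0.021 -0.051 -0.087] [ 0.004  0.01  -0.012] per row [ 0.021 -0.051 -0.087] [ 0.0043  0.0105 -0.0124]
[ 0.5462 -0.0091  0.2947] [ 0.9936 -0.1125 -0.0085  0.0025] 6.8
```

View pics/z4.png

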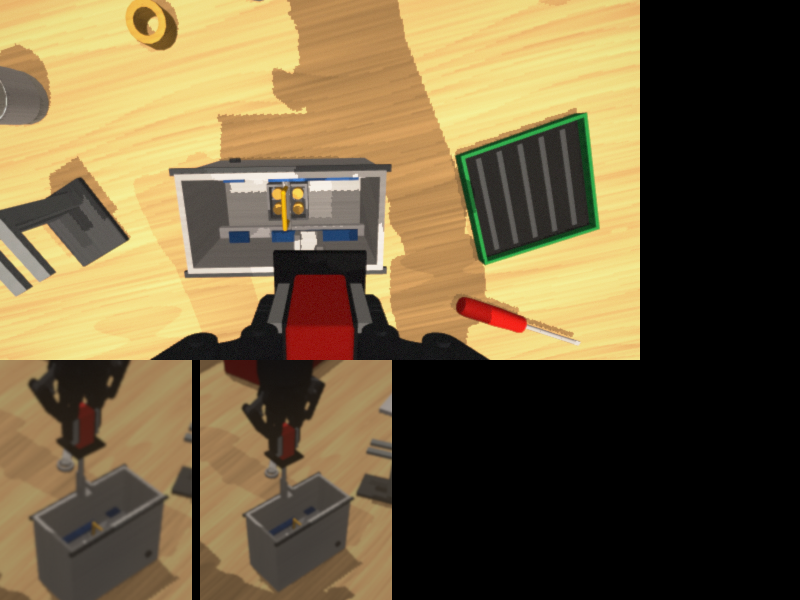

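The wrist view shows the bail at (284,207), the hook at (305,240) to its right (−y side), and the gap to the left at about (260,236). The fork slot is empty, as expected.

drive_tool --plan "0.021 -0.051 -0.08 0.004 0.01 -0.012 10;0 0 0 0 0 0 10"

```text
time: 7.15
eef_pos: [0.5506, -0.0027, 0.305]
ee_rot: [0.995, -0.099, 0.0, -0.0]
force: [-0.4, -0.7, -0.6]
opening: 0.275
```

```bash
python3 go.py .5502 -.0037 .235 -11.8 2
```

```text
7.15 [ 0.5506 -0.0027  0.305 ] yaw -11.41 F [-0.3937 -0.6545 -0.5539] T [0.0319 0.0009 0.0325] open 0.275 tilt [0.0007 0.0003]
total [-0.002  0.009  0.583] [-0.    -0.     0.004] per row [-0.001  0.004  0.292] [-0.0001 -0.0002  0.0022]
```

drive_tool --plan "0 0.005 0.2 0 0 0.002 10;0 0.005 0.2 0 0 0.002 10;0 0 0.18 0 0 0 10;0 0 0 0 0 0 10"

```text
time: 7.65
eef_pos: [0.5514, -0.0035, 0.2353]
ee_rot: [0.995, -0.101, 0.002, -0.0]
force: [0.8, 0.2, -1.5]
opening: 0.274
```

```bash
python3 go.py .5502 -.0037 .188 -11.8 2; python3 snap.py w5
```

```text
7.65 [ 0.5514 -0.0035  0.2353] yaw -11.54 F [ 0.7517  0.2254 -1.4984] T [-0.0156  0.0509  0.0587] open 0.274 tilt [0.0044 0.0004]
total [-0.011  0.004  0.394] [-0.001 -0.003  0.003] per row [-0.006  0.002  0.197] [-0.0004 -0.0013  0.0014]
[ 0.5514 -0.0035  0.2353] [ 0.9949 -0.1006  0.0022 -0.0004] 7.65
```

View pics/w5.png

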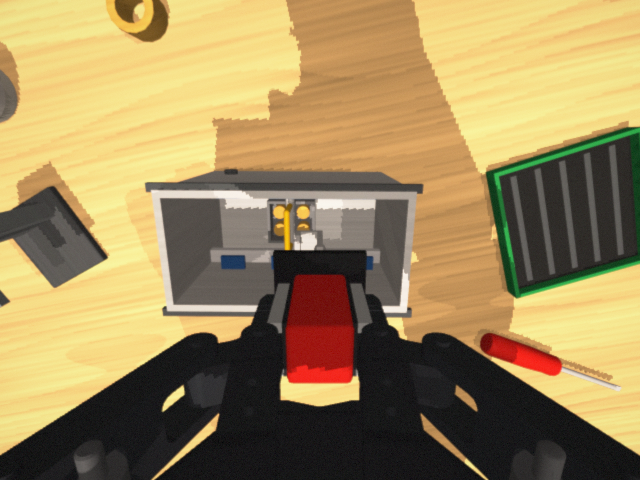

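The hook tip's left edge is at (300,240), just right of the bail at (289,235). That is about 6 mm of clearance, as planned, so I can descend.

drive_tool --plan "-0.01 0.01 0.13 0 -0.003 0.002 10;0 0 0.13 0 0 0 10;0 0 0.12 0 0 0 10;0 0 0 0 0 0 10"

```text
time: 8.2
eef_pos: [0.5519, -0.0042, 0.1895]
ee_rot: [0.995, -0.102, 0.002, -0.001]
force: [0.2, -0.3, -1.3]
opening: 0.277
```

```bash
python3 go.py .5539 .0140 .188 -11.8 3
```

```text
8.2 [ 0.5519 -0.0042  0.1895] yaw -11.72 F [ 0.223  -0.3406 -1.2963] T [-0.0036  0.026   0.0557] open 0.277 tilt [0.0044 0.0017]
total [-0.015 -0.152  0.013] [-0.002 -0.003  0.001] per row [-0.005 -0.051  0.004] [-0.0005 -0.0008  0.0003]
```

drive_tool --plan "-0.005 -0.05 0.005 -0.0005 -0.001 0 10;-0.005 -0.05 0.005 -0.0005 -0.001 0 10;-0.005 -0.05 0 -0.0005 -0.001 0 10;0 0 0 0 0 0 10"

```text
time: 8.7
eef_pos: [0.5549, 0.016, 0.1893]
ee_rot: [0.995, -0.102, 0.001, -0.001]
force: [0.3, 0.2, -1.3]
opening: 0.276
```

```bash
python3 go.py .5539 .0140 .204 -11.8 3
```

```text
8.7 [0.5549 0.016  0.1893] yaw -11.66 F [ 0.2563  0.1968 -1.2832] T [-0.0561 -0.032   0.0077] open 0.276 tilt [0.0011 0.0009]
total [-0.005  0.018 -0.122] [-0.001 -0.001  0.002] per row [-0.002  0.006 -0.041] [-0.0002 -0.0002  0.0005]
```

drive_tool --plan "0 0.015 -0.035 0 0 0 10;0 0 -0.035 0 0 0 10;0 0 -0.025 0 0 0 10;0 0 0 0 0 0 10"

```text
time: 9.2
eef_pos: [0.5548, 0.0134, 0.2022]
ee_rot: [0.995, -0.102, 0.001, -0.0]
force: [0.2, -0.5, -1.7]
opening: 0.276
```

drive_tool --plan "0 0 -0.02 0 0 0 10;0 0 0 0 0 0 10;0 0 -0.015 0 0 0 10;0 0 0 0 0 0 10"

```text
time: 9.7
eef_pos: [0.5538, 0.0131, 0.2055]
ee_rot: [0.995, -0.102, -0.0, -0.0]
force: [-0.2, 0.0, -3.4]
opening: 0.272
```

```bash
python3 go.py .5539 .0140 .207 -11.8; python3 snap.py w6
```

```text
9.7 [0.5538 0.0131 0.2055] yaw -11.72 F [-0.1641  0.0471 -3.3589] T [-0.0033 -0.0905 -0.0038] open 0.272 tilt [-0.0002  0.0002]
total [-0.001 -0.007 -0.012] [-0.     0.     0.001] per row [-0.001 -0.007 -0.012] [-0.0001  0.0002  0.0009]
[0.5538 0.0131 0.2055] [ 0.9948 -0.1021 -0.0001 -0.0001] 9.7
```

drive_tool --plan "0 0 -0.02 0 0 0 10;0 0 0 0 0 0 10"

```text
time: 10.0
eef_pos: [0.5536, 0.0131, 0.2078]
ee_rot: [0.995, -0.102, -0.0, -0.0]
force: [-0.2, -1.6, -3.6]
opening: 0.268
```

drive_tool --plan "0 -0.045 0 0 0 0 10;0 -0.045 0 0 0 0 10;0 0 0 0 0 0 10"

```text
time: 10.38
eef_pos: [0.556, 0.0249, 0.2078]
ee_rot: [0.995, -0.102, -0.0, -0.0]
force: [-0.1, -0.5, -2.6]
opening: 0.273
```

```bash
python3 go.py .5595 .0405 .208 -11.8
```

```text
10.375 [0.556  0.0249 0.2078] yaw -11.69 F [-0.1065 -0.4769 -2.6095] T [ 0.1417 -0.0368  0.0012] open 0.273 tilt [-0.0007  0.0005]
total [ 0.003 -0.133 -0.001] [-0.     0.001  0.001] per row [ 0.003 -0.133 -0.001] [-0.0002  0.0005  0.0012]
```

drive_tool --plan "0 -0.045 0 0 0 0 10;0 -0.045 0 0 0 0 10;0 -0.042 0 0 0 0 10;0 0 0 0 0 0 10"

```text
time: 10.88
eef_pos: [0.5594, 0.0419, 0.2077]
ee_rot: [0.995, -0.102, -0.0, -0.0]
force: [0.3, 0.4, -3.3]
opening: 0.275
```

```bash
python3 go.py .5587 .0405 .212 -11.8; python3 snap.py w7
python3 - <<'E'
import cv2
a=cv2.imread('pics/w7.png'); cv2.imwrite('pics/z7.png',cv2.resize(a[150:300,140:440],(800,400),interpolation=cv2.INTER_CUBIC))
E
```

```text
10.875 [0.5594 0.0419 0.2077] yaw -11.66 F [ 0.2992  0.3881 -3.3294] T [0.006  0.0705 0.0213] open 0.275 tilt [-0.0008  0.0008]
total [-0.003  0.013 -0.035] [-0.     0.001  0.002] per row [-0.003  0.013 -0.035] [-0.0004  0.0006  0.0016]
[0.5594 0.0419 0.2077] [ 0.9948 -0.1016 -0.0004 -0.0003] 10.875
```

View pics/z7.png

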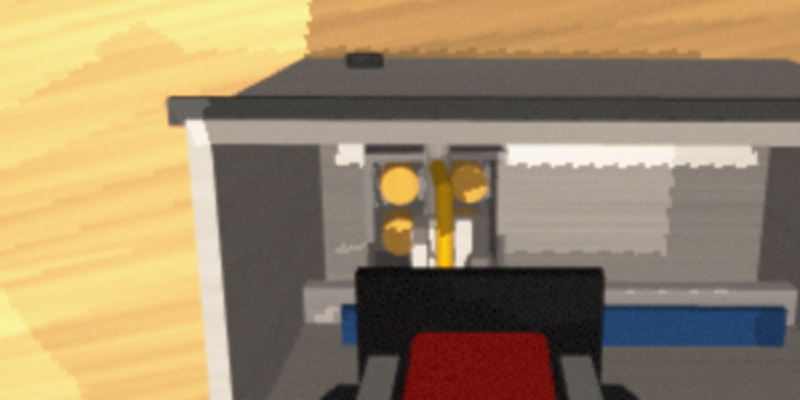

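The bail (445,230 in the crop) sits between the hook's tip and back plate, and the carrier moved along with it. Next I'll feel upward gently.

drive_tool --plan "0 0.01 -0.02 0 0 0.001 10;0 0 -0.02 0 0 0 10;0 0 0 0 0 0 10"

```text
time: 11.3
eef_pos: [0.5591, 0.0395, 0.2129]
ee_rot: [0.995, -0.103, -0.0, 0.0]
force: [0.7, 0.2, -3.6]
opening: 0.271
```

drive_tool --plan "0 0 -0.02 0 0 0 10;0 0 0 0 0 0 10"

```text
time: 11.55
eef_pos: [0.5591, 0.0393, 0.2156]
ee_rot: [0.995, -0.103, -0.0, 0.0]
force: [-0.1, -0.3, -3.1]
opening: 0.273
```

drive_tool --plan "0 0 -0.03 0 0 0 10;0 0 -0.03 0 0 0 10;0 0 0 0 0 0 10"

```text
time: 11.92
eef_pos: [0.5592, 0.0393, 0.2234]
ee_rot: [0.995, -0.103, -0.0, 0.0]
force: [0.8, -0.2, -3.3]
opening: 0.271
```

drive_tool --plan "0 0 -0.06 0 0 0 10;0 0 -0.06 0 0 0 10;0 0 -0.06 0 0 0 10;0 0 0 0 0 0 10"

```text
time: 12.42
eef_pos: [0.5594, 0.0394, 0.247]
ee_rot: [0.995, -0.103, 0.0, -0.0]
force: [0.1, -0.3, -3.5]
opening: 0.274
```

```bash
python3 go.py .5587 .0405 .39 -11.8 8
```

```text
12.425 [0.5594 0.0394 0.247 ] yaw -11.84 F [ 0.0592 -0.3299 -3.5319] T [-0.0672 -0.0052  0.013 ] open 0.274 tilt [0.0002 0.    ]
total [-0.007 -0.008 -1.192] [-0. -0. -0.] per row [-0.001 -0.001 -0.149] [-0.     -0.     -0.0001]
```

drive_tool --plan "0 0 -0.12 0 0 0 10;0 0 -0.15 0 0 0 10;0 0 -0.15 0 0 0 10;0 0 -0.15 0 0 0 10;0 0 -0.12 0 0 0 10"

```text
time: 13.05
eef_pos: [0.5586, 0.0394, 0.3342]
ee_rot: [0.995, -0.103, -0.001, 0.0]
force: [0.3, -0.7, -3.0]
opening: 0.272
```

drive_tool --plan "0 0 -0.08 0 0 0 10;0 0 -0.04 0 0 0 10;0 0 0 0 0 0 10"

```text
time: 13.42
eef_pos: [0.5589, 0.0395, 0.3505]
ee_rot: [0.995, -0.103, 0.0, -0.0]
force: [-1.1, 0.2, -4.2]
opening: 0.273
```

```bash
python3 go.py .493 -.254 .345 -11.8 12; python3 snap.py w8
python3 - <<'E'
from h import *
b=vision.read_camera('scene')[:,:,::-1]
im=np.zeros((480,800,3),np.uint8); im[:,:400]=cv2.resize(b[60:300,200:400],(400,480)); a=cv2.imread('pics/w8.png'); im[:320,400:]=cv2.resize(a[100:356,120:440],(400,320)); cv2.imwrite('pics/z8.png',im)
E
```

```text
13.425 [0.5589 0.0395 0.3505] yaw -11.82 F [-1.1139  0.2146 -4.2448] T [ 0.0201 -0.0389 -0.0372] open 0.273 tilt [0.0001 0.0001]
total [-0.036  2.506  0.046] [-0. -0. -0.] per row [-0.003  0.209  0.004] [-0. -0. -0.]
[0.5589 0.0395 0.3505] [ 0.9947 -0.103   0.     -0.0001] 13.425
```

View pics/z8.png

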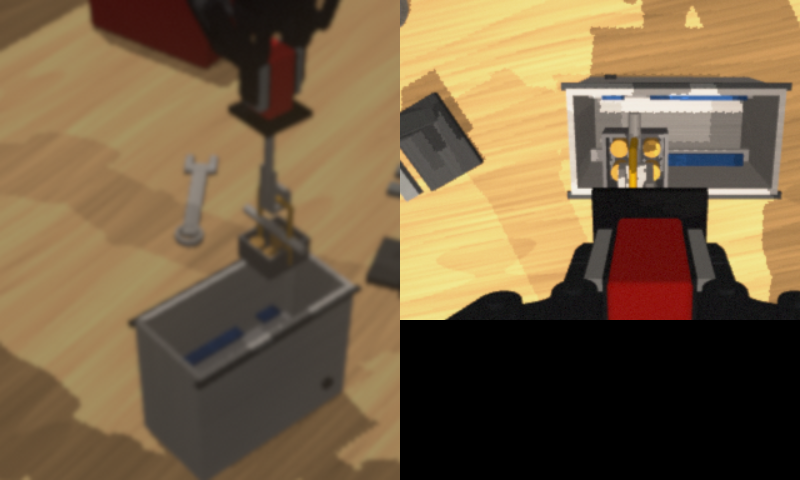

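Scene crop: the carrier hangs level in the hook, clear of the rim. Wrist crop: the lips' gap is clear below it. Now I'll carry it smoothly to the tray.

drive_tool --plan "0 0.07 0 0 0 0 10;0 0.13 0 0 0 0 10;0 0.18 0 0 0 0 10;0 0.2 0 0 0 0 10;0 0.2 0 0 0 0 10"

```text
time: 14.15
eef_pos: [0.5373, -0.0575, 0.348]
ee_rot: [0.995, -0.102, -0.002, 0.001]
force: [-0.0, -0.8, -2.8]
opening: 0.276
```

drive_tool --plan "-0.005 0.2 0 0 0 0 10;-0.005 0.2 0 0 0 0 10;-0.005 0.2 0 0 0 0 10;-0.005 0.2 0 0 0 0 10;-0.005 0.2 0 0 0 0 10"

```text
time: 14.78
eef_pos: [0.5048, -0.1852, 0.3475]
ee_rot: [0.994, -0.106, -0.003, 0.002]
force: [-0.5, 0.5, -2.6]
opening: 0.278
```

```bash
python3 go.py .4944 -.2613 .345 -11.8
```

```text
14.775 [ 0.5048 -0.1852  0.3475] yaw -12.16 F [-0.5088  0.4694 -2.6013] T [-0.02   -0.0656 -0.0251] open 0.278 tilt [-0.007  -0.0026]
total [0.049 0.638 0.023] [ 0.003  0.004 -0.004] per row [0.049 0.638 0.023] [ 0.0025  0.004  -0.004 ]
```

drive_tool --plan "0.012 0.2 0 0.001 0.002 -0.002 10;0.012 0.17 0 0.001 0.002 -0.001 10;0.012 0.12 0 0 0 0 10;0.012 0.06 0 0 0 0 10;0 0.02 0 0 0 0 10"

```text
time: 15.4
eef_pos: [0.4916, -0.2615, 0.347]
ee_rot: [0.994, -0.107, -0.001, 0.001]
force: [0.2, 0.3, -3.4]
opening: 0.269
```

drive_tool --plan "0 0 0 0 0 0 10;0 0 0 0 0 0 10"

```text
time: 15.65
eef_pos: [0.4921, -0.2602, 0.3469]
ee_rot: [0.994, -0.106, -0.001, 0.001]
force: [0.0, 0.6, -2.8]
opening: 0.274
```

```bash
python3 go.py .4944 -.2613 .345 -11.8; python3 snap.py w9
python3 - <<'E'
from h import *
import pickle
P=campose('wrist',pickle.load(open('w9.pkl','rb'))); im=cv2.imread('pics/w9.png').astype(int)
m=((im[:,:,1]>im[:,:,2]+30)&(im[:,:,1]>im[:,:,0]+15)).astype(np.uint8); v,u=np.nonzero(m); q=np.array([onz(P,a,.018)[:2] for a in zip(u,v)]); print(len(q),cv2.minAreaRect(q.astype(np.float32)))
P=campose('wrist',pickle.load(open('w1.pkl','rb'))); print([onz(P,a,.018)[:2] for a in [(481,248),(595,269),(555,363)]])
E
```

```text
15.65 [ 0.4921 -0.2602  0.3469] yaw -12.22 F [ 0.0417  0.6227 -2.812 ] T [ 0.0169 -0.0311 -0.0121] open 0.274 tilt [-0.0025 -0.001 ]
total [0.021 0.005 0.016] [ 0.001  0.001 -0.005] per row [0.021 0.005 0.016] [ 0.001   0.0014 -0.0046]
[ 0.4921 -0.2602  0.3469] [ 0.9943 -0.1064 -0.0012  0.0006] 15.65
1411 ((0.4958796799182892, -0.25446274876594543), (0.13939832150936127, 0.13960106670856476), 6.385616302490234)
[array([ 0.5595, -0.1693]), array([ 0.575 , -0.3135]), array([ 0.44  , -0.3314])]
```

drive_tool --plan "0.02 0.005 0.08 0 0 0 10;0 0 0.16 0 0 0 10;0 0 0.2 0 0 0 10;0 0 0.2 0 0 0 10;0 0 0.2 0 0 0 10"

```text
time: 16.32
eef_pos: [0.4963, -0.2601, 0.243]
ee_rot: [0.994, -0.105, 0.001, 0.001]
force: [-0.2, -0.3, -3.3]
opening: 0.272
```

drive_tool --plan "0 0 0.14 0 0 0 10;0 0 0.08 0 0 0 10;0 0 0.03 0 0 0 10;0 0 0 0 0 0 10"

```text
time: 16.82
eef_pos: [0.4957, -0.2588, 0.209]
ee_rot: [0.995, -0.104, -0.001, 0.0]
force: [1.1, -0.5, -3.5]
opening: 0.273
```

```bash
python3 go.py .4944 -.2620 .19 -11.8
```

```text
16.825 [ 0.4957 -0.2588  0.209 ] yaw -11.95 F [ 1.0797 -0.487  -3.4824] T [ 0.0473  0.0126 -0.0098] open 0.273 tilt [-0.0022 -0.0001]
total [-0.005  0.028  0.158] [ 0.     0.001 -0.002] per row [-0.005  0.028  0.158] [ 0.0003  0.0014 -0.0016]
```

Lowering in 2–3 mm steps.

drive_tool --plan "0 0.02 0.025 0 0 0 10;0 0 0.025 0 0 0 10;0 0 0.025 0 0 0 10;0 0 0.02 0 0 0 10;0 0 0 0 0 0 10"

```text
time: 17.45
eef_pos: [0.496, -0.2618, 0.1984]
ee_rot: [0.995, -0.104, 0.0, 0.001]
force: [-0.4, -0.7, -3.2]
opening: 0.272
```

drive_tool --plan "0 0 0.017 0 0 0 10;0 0 0.017 0 0 0 10;0 0 0.017 0 0 0 10;0 0 0 0 0 0 10"

```text
time: 17.95
eef_pos: [0.4961, -0.2618, 0.1919]
ee_rot: [0.995, -0.104, 0.0, 0.001]
force: [0.1, 0.2, -3.8]
opening: 0.273
```

```bash
python3 go.py .4944 -.2620 .178 -11.8
```

```text
17.95 [ 0.4961 -0.2618  0.1919] yaw -11.96 F [ 0.0501  0.2335 -3.8405] T [-0.0522 -0.0155  0.0195] open 0.273 tilt [ 0.0006 -0.0013]
total [-0.014  0.004  0.116] [ 0.001 -0.001 -0.002] per row [-0.014  0.004  0.116] [ 0.0007 -0.0006 -0.0017]
```

drive_tool --plan "0 0 0.015 0 0 0 10;0 0 0.015 0 0 0 10;0 0 0.015 0 0 0 10;0 0 0 0 0 0 10"

```text
time: 18.45
eef_pos: [0.4969, -0.2621, 0.187]
ee_rot: [0.995, -0.104, 0.001, 0.001]
force: [-0.8, -1.3, -1.2]
opening: 0.275
```

drive_tool --plan "0 0 0.02 0 0 0 10;0 0 0.02 0 0 0 10;0 0 0.015 0 0 0 10;0 0 0 0 0 0 10"

```text
time: 18.95
eef_pos: [0.497, -0.2622, 0.1801]
ee_rot: [0.995, -0.104, 0.002, 0.001]
force: [0.9, 0.0, -0.4]
opening: 0.275
```

```bash
python3 go.py .4944 -.2620 .1755 -11.8
```

```text
18.95 [ 0.497  -0.2622  0.1801] yaw -11.96 F [ 0.8763  0.0259 -0.4266] T [ 0.0335 -0.0156  0.041 ] open 0.275 tilt [ 0.0028 -0.0021]
total [-0.022  0.003  0.038] [ 0.001 -0.002 -0.002] per row [-0.022  0.003  0.038] [ 0.0009 -0.002  -0.0018]
```

drive_tool --plan "0 0 0.023 0.001 -0.002 0 10;0 0 0.022 0 0 0 10;0 0 0 0 0 0 10"

```text
time: 19.32
eef_pos: [0.4971, -0.2622, 0.1743]
ee_rot: [0.995, -0.104, -0.0, -0.0]
force: [0.2, 0.8, -0.4]
opening: 0.275
```

```bash
python3 go.py .4909 -.289 .1745 -11.8 4;  python3 snap.py w10
```

```text
19.325 [ 0.4971 -0.2622  0.1743] yaw -11.96 F [ 0.2337  0.7676 -0.3841] T [ 0.0108  0.0092 -0.0164] open 0.275 tilt [-0.0001  0.0002]
total [-0.004  0.229 -0.002] [-0.     0.    -0.002] per row [-0.001  0.057 -0.   ] [-0.      0.     -0.0004]
[ 0.4971 -0.2622  0.1743] [ 0.9946 -0.1042 -0.0001 -0.0001] 19.325
```

drive_tool --plan "0 0.04 0 0 0 0 10;0 0.04 0 0 0 0 10;0 0 0 0 0 0 10"

```text
time: 19.75
eef_pos: [0.495, -0.2727, 0.1746]
ee_rot: [0.995, -0.104, 0.0, 0.0]
force: [0.6, 0.8, -1.4]
opening: 0.272
```

drive_tool --plan "0 0.05 0 0 0 0 10;0 0.06 0 0 0 0 10;0 0.06 0 0 0 0 10;0 0 0 0 0 0 10"

```text
time: 20.25
eef_pos: [0.4903, -0.2946, 0.1747]
ee_rot: [0.994, -0.105, 0.0, 0.0]
force: [0.3, 0.1, -1.4]
opening: 0.272
```

```bash
python3 go.py .49 -.292 .30 -11.8 4
```

```text
20.25 [ 0.4903 -0.2946  0.1747] yaw -12.03 F [ 0.3107  0.0726 -1.4096] T [ 0.0163 -0.0052  0.0141] open 0.272 tilt [ 0.0004 -0.0006]
total [-0.006 -0.021 -1.044] [ 0.    -0.    -0.003] per row [-0.002 -0.005 -0.261] [ 0.0001 -0.0001 -0.0006]
```

drive_tool --plan "0 0 -0.15 0 0 0 10;0 0 -0.3 0 0 0 10;0 0 -0.35 0 0 0 10;0 0 -0.3 0 0 0 10;0 0 0 0 0 0 10"

```text
time: 20.88
eef_pos: [0.491, -0.2935, 0.3159]
ee_rot: [0.995, -0.104, 0.002, 0.0]
force: [0.4, -0.3, -1.5]
opening: 0.273
```

```bash
python3 go.py .494 .252 .305 14.77 10; python3 snap.py w11
python3 - <<'E'
from h import *
b=vision.read_camera('scene')[:,:,::-1]; cv2.imwrite('pics/s2.png',b)
im=np.zeros((600,800,3),np.uint8); im[:,:400]=cv2.resize(b[230:430,100:233],(400,600),interpolation=2); a=cv2.imread('pics/w11.png'); im[:400,400:]=cv2.resize(a[80:400,160:480],(400,400)); cv2.imwrite('pics/z9.png',im)
E
```

```text
20.875 [ 0.491  -0.2935  0.3159] yaw -11.92 F [ 0.4242 -0.27   -1.5102] T [-0.0222 -0.0336 -0.0178] open 0.273 tilt [ 0.0036 -0.0011]
total [-0.915 -4.452  0.086] [ 0.001 -0.002 -0.297] per row [-0.092 -0.445  0.009] [ 0.0001 -0.0002 -0.0297]
[ 0.491  -0.2935  0.3159] [ 0.9946 -0.1039  0.0019  0.0004] 20.875
```

View pics/z9.png

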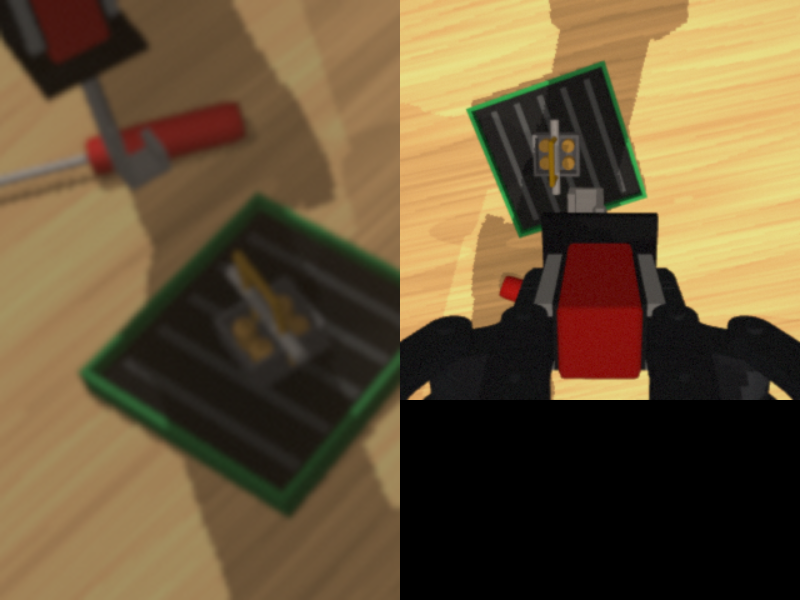

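The carrier stands upright near the tray's middle (crop (555,155)), with the rod clear of it. Returning to the fork.

drive_tool --plan "-0.09 -0.44 0 0 0 0 10;-0.09 -0.44 0 0 0 0 10;-0.09 -0.44 0 0 0 0 10;-0.09 -0.44 0 0 0 0 10;-0.09 -0.44 0 0 0 0 10"

```text
time: 21.6
eef_pos: [0.4873, -0.0197, 0.3059]
ee_rot: [0.994, -0.108, -0.007, -0.0]
force: [0.5, 0.6, -1.0]
opening: 0.274
```

drive_tool --plan "-0.09 -0.44 0 0 0 0 10;-0.09 -0.44 0 0 0 0 10;-0.09 -0.44 0 0 0 0 10;-0.09 -0.44 0 0 0 0 10;-0.09 -0.4 0 0 0 0 10"

```text
time: 22.22
eef_pos: [0.4849, 0.2525, 0.2994]
ee_rot: [0.994, -0.108, -0.013, 0.003]
force: [1.1, -0.7, -1.6]
opening: 0.269
```

drive_tool --plan "0 0 0 0 0 -0.1 10;0 0 0 0 0 -0.1 10;0 0 0 0 0 -0.09 10;0 0 0 0 0 0 10"

```text
time: 22.72
eef_pos: [0.4796, 0.2574, 0.2932]
ee_rot: [0.991, 0.131, -0.019, 0.0]
force: [0.3, 0.5, -1.4]
opening: 0.274
```

```bash
python3 go.py .496 .2552 .24 14.77
```

```text
22.725 [0.4796 0.2574 0.2932] yaw 15.06 F [ 0.3118  0.5074 -1.3834] T [-0.0182 -0.058  -0.0226] open 0.274 tilt [-0.0375 -0.0052]
total [0.144 0.055 0.438] [-0.003  0.024  0.003] per row [0.144 0.055 0.438] [-0.003   0.0239  0.0032]
```

drive_tool --plan "0.1 0.04 0 -0.003 0.024 0.003 10;0 0 0.2 0 0 0 10;0 0 0.2 0 0 0 10;0 0 0 0 0 0 10"

```text
time: 23.22
eef_pos: [0.4947, 0.2543, 0.2424]
ee_rot: [0.992, 0.123, 0.003, 0.001]
force: [0.2, -0.3, -2.1]
opening: 0.275
```

```bash
python3 go.py .496 .2552 .169 14.77 3
```

```text
23.225 [0.4947 0.2543 0.2424] yaw 14.14 F [ 0.2136 -0.3406 -2.0579] T [-0.0046  0.0145 -0.0438] open 0.275 tilt [ 0.0053 -0.0006]
total [ 0.009 -0.006  0.612] [ 0.001 -0.003 -0.007] per row [ 0.003 -0.002  0.204] [ 0.0004 -0.0011 -0.0023]
```

drive_tool --plan "0.003 -0.002 0.2 0.001 -0.003 -0.007 10;0.003 -0.002 0.2 0 0 0 10;0 0 0.19 0 0 0 10;0 0 0 0 0 0 10"

```text
time: 23.72
eef_pos: [0.4994, 0.2556, 0.1741]
ee_rot: [0.992, 0.125, 0.005, -0.001]
force: [-1.3, 0.1, -0.3]
opening: 0.275
```

```bash
python3 go.py .496 .2552 .168 14.77 3
```

```text
23.725 [0.4994 0.2556 0.1741] yaw 14.40 F [-1.3495  0.1165 -0.2849] T [ 0.0127  0.0241 -0.0547] open 0.275 tilt [0.0088 0.0026]
total [-0.029 -0.004  0.051] [-0.    -0.006 -0.004] per row [-0.01  -0.001  0.017] [-0.0001 -0.0019 -0.0014]
```

drive_tool --plan "-0.01 0 0.045 0 -0.006 -0.004 10;0 0 0 0 0 0 10"

```text
time: 23.98
eef_pos: [0.4998, 0.256, 0.1709]
ee_rot: [0.992, 0.128, 0.001, -0.001]
force: [0.6, 0.7, -1.0]
opening: 0.275
```

```bash
python3 go.py .5686 .2744 .167 14.77 4
```

```text
23.975 [0.4998 0.256  0.1709] yaw 14.72 F [ 0.551   0.6549 -0.9999] T [-0.0227 -0.0452  0.0136] open 0.275 tilt [0.0027 0.0017]
total [ 0.594 -0.002  0.034] [-0.001 -0.002 -0.001] per row [ 0.148 -0.001  0.009] [-0.0001 -0.0005 -0.0001]
```

drive_tool --plan "0.15 0 0.008 0 -0.002 0 10;0.15 0 0.008 0 0 0 10;0 0 0 0 0 0 10"

```text
time: 24.35
eef_pos: [0.5366, 0.2661, 0.172]
ee_rot: [0.992, 0.128, 0.002, -0.001]
force: [-0.8, -0.1, -1.0]
opening: 0.272
```

```bash
python3 go.py .5686 .2744 .167 14.77 3
```

```text
24.35 [0.5366 0.2661 0.172 ] yaw 14.69 F [-0.7642 -0.1341 -0.9825] T [ 0.034   0.0335 -0.0517] open 0.272 tilt [0.0036 0.0028]
total [0.275 0.001 0.043] [-0.001 -0.003 -0.001] per row [0.092 0.    0.014] [-0.0004 -0.0009 -0.0003]
```

drive_tool --plan "0.1 0 0.01 -0.001 -0.003 0 10;0.1 0 0.01 0 0 0 10;0.075 0 0.01 0 0 0 10;0 0 0 0 0 0 10"

```text
time: 24.85
eef_pos: [0.57, 0.275, 0.1688]
ee_rot: [0.992, 0.128, -0.0, 0.0]
force: [0.2, 0.3, -1.0]
opening: 0.269
```

```bash
python3 go.py .5686 .2744 .1535 14.77 4
```

```text
24.85 [0.57   0.275  0.1688] yaw 14.69 F [ 0.1671  0.2725 -1.0163] T [-0.0751 -0.0067 -0.0308] open 0.269 tilt [-0.0005 -0.0001]
total [-0.012  0.002  0.128] [-0.     0.    -0.001] per row [-0.003  0.     0.032] [-0.      0.0001 -0.0002]
```

Aligned in the slot with no side force. Lowering onto the tines.

drive_tool --plan "-0.012 0.002 0.03 0 0 0 10;0 0 0.03 0 0 0 10;0 0 0.03 0 0 0 10;0 0 0.015 0 0 0 10;0 0 0 0 0 0 10"

```text
time: 25.48
eef_pos: [0.5672, 0.2741, 0.1549]
ee_rot: [0.992, 0.128, -0.001, 0.0]
force: [0.0, -0.2, -1.5]
opening: 0.272
```

drive_tool --plan "0 0 0.012 0 0 0 10;0 0 0 0 0 0 10"

```text
time: 25.72
eef_pos: [0.5674, 0.2742, 0.1536]
ee_rot: [0.992, 0.128, -0.001, 0.0]
force: [0.6, 0.7, -1.2]
opening: 0.272
```

```bash
python3 go.py .5686 .2744 .1535 14.77
```

```text
25.725 [0.5674 0.2742 0.1536] yaw 14.74 F [ 0.5824  0.681  -1.1512] T [ 0.0119 -0.0196  0.0273] open 0.272 tilt [-0.0015 -0.0007]
total [0.01  0.001 0.001] [ 0.     0.001 -0.   ] per row [0.01  0.001 0.001] [ 0.0002  0.0011 -0.0004]
```

drive_tool --plan "0.008 0 0.006 0 0.001 0 10;0 0 0 0 0 0 10"

```text
time: 25.98
eef_pos: [0.568, 0.2745, 0.1535]
ee_rot: [0.992, 0.128, -0.0, 0.0]
force: [0.2, 0.4, -1.6]
opening: 0.276
```

drive_tool --plan "0 0 0.006 0 0 0 10;0 0 0 0 0 0 10"

```text
time: 26.22
eef_pos: [0.5682, 0.2745, 0.1534]
ee_rot: [0.992, 0.128, -0.0, 0.0]
force: [0.7, -0.3, -1.9]
opening: 0.279
```

drive_tool --plan "0 0 0.012 0 0 0 10;0 0 0 0 0 0 10;0 0 0 0 0 0 10"

```text
time: 26.6
eef_pos: [0.5685, 0.2746, 0.1534]
ee_rot: [0.992, 0.128, 0.0, 0.0]
force: [-0.8, -1.7, 0.6]
opening: 0.272
```

```bash
python3 go.py .5686 .2744 .1535 14.77; python3 snap.py w12
python3 - <<'E'
from h import *
b=vision.read_camera('scene')[:,:,::-1]; cv2.imwrite('pics/s3.png',b)
E
```

```text
26.6 [0.5685 0.2746 0.1534] yaw 14.72 F [-0.7718 -1.7029  0.6093] T [-0.0206  0.1142 -0.0015] open 0.272 tilt [ 0.001  -0.0006]
total [ 0.     0.002 -0.001] [ 0.001 -0.001 -0.001] per row [ 0.     0.002 -0.001] [ 0.0005 -0.0005 -0.0006]
[0.5685 0.2746 0.1534] [0.9918 0.1281 0.0005 0.0003] 26.6
```

Height has stopped at the original grasp level and the load has gone off the wrist, so the collar is on the tines. Releasing.

drive_tool --plan "0 0 0 0 0 0 60;0 0 0 0 0 0 100;0 0 0 0 0 0 100;0 0 0 0 0 0 100"

```text
time: 27.2
eef_pos: [0.5687, 0.2748, 0.1531]
ee_rot: [0.992, 0.128, 0.0, 0.0]
force: [0.6, -0.3, -0.7]
opening: 1.004
```

drive_tool --plan "0 0 -0.15 0 0 0 100;0 0 -0.3 0 0 0 100;0 0 -0.4 0 0 0 100;0 0 -0.4 0 0 0 100;0 0 0 0 0 0 100"

```text
time: 27.82
eef_pos: [0.5687, 0.2755, 0.3131]
ee_rot: [0.992, 0.128, 0.002, -0.001]
force: [0.1, 0.1, -0.7]
opening: 0.996
```

```bash
python3 st.py; python3 snap.py w13
python3 - <<'E'
from h import *
import pickle
b=vision.read_camera('scene')[:,:,::-1]; cv2.imwrite('pics/s4.png',b); t=vision.read_camera('top')[:,:,::-1]; cv2.imwrite('pics/t4.png',t)
a=cv2.imread('pics/w13.png'); im=np.zeros((600,800,3),np.uint8)
im[:300,:300]=cv2.resize(b[100:220,365:485],(300,300)); im[:300,300:800]=cv2.resize(t[180:330,240:490],(500,300)); im[300:,:400]=cv2.resize(a[130:370,200:360],(400,300*1)) ; im[300:,400:]=cv2.resize(b[230:430,70:337],(400,300)); cv2.imwrite('pics/z10.png',im)
P=campose('wrist',pickle.load(open('w13.pkl','rb'))); c=a.astype(int); m=((c[:,:,2]>150)&(c[:,:,1]<80)&(c[:,:,0]<80)).astype(np.uint8)
k,l,st,ce=cv2.connectedComponentsWithStats(m)
for j in range(1,k):
    if st[j,4]>100: print(st[j],ce[j],onz(P,ce[j],.168))
E
```

```text
27.825 [0.5687 0.2755 0.3131] yaw 14.761323390532647 z [ 0.0037  0.0018 -1.    ] F [ 0.1343  0.077  -0.7309] T [0.0003 0.0211 0.0166] open 0.9962466754691023 q7 -2.0126320539119766
[0.5687 0.2755 0.3131] [ 0.9917  0.1285  0.002  -0.0006] 27.825
[344  16  25  35 695] [356.3986  33.2446] [0.7119 0.2866 0.168 ]
[307 221  29  27 770] [320.8377 234.0649] [0.5685 0.2736 0.168 ]
```

View pics/z10.png

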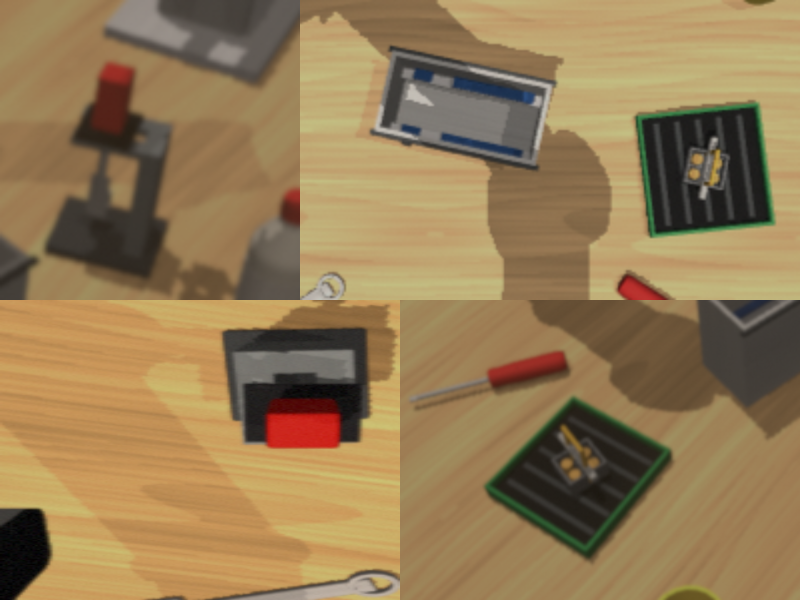

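The rod hangs in its fork at (0.5685, 0.2736), against 0.568, 0.2747 before. The carrier is upright in the tray, and the gripper is clear and still. Handing in.

```bash
python3 -c "
from station import ticket; print(ticket.job_done())"
```

```text
the job is handed in; nothing more can be done
None
```

The job is done and handed in at about 28 s of the 72 s allowed. The carrier stands upright near the middle of the green drain tray, and the rod hangs back in its fork.

- **Pull:** I caught the bail from the −y side, lifted it about 3 mm and slid it along. It came up through the gap about 30 mm from the tank's middle towards +y. The wrist force read about 4 N at most in the readings after each move while it carried the carrier. The 25 N limit was never approached.
- **Rod:** The last pictures put the handle at (0.5685, 0.2736), within about 1 mm of where it started. The load came off the wrist at the same height at which I first gripped it.
- **Carrier:** It was upright in the top and scene views after release, with the hook clear of it.
- **Bystanders:** The wrench, screwdriver and bottle look unmoved where they show in the last crops. The cup, jar, bushing and collar were not checked again at the end.
- **Disagreements:** The fixed cameras differed from the wrist camera by 2 to 5 mm, so I used the wrist measurements. The arm also drifted a little (up to about 15 mm, and about 2° of tilt) during fast moves, which I corrected before each close approach.

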